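Swap the empty screw tin for the full one at the back of the caddy

TASK

Swap the empty screw tin on the spectacle fixture for the full one: the open, empty tin goes into the grey tray and stays there, and the full tin with the brass-coloured lid ends up standing on the fixture's green pad. The full tin is at the back of the plywood caddy, so before moving it set the two tall things right in front of it aside, standing, in the grey tray. Once the full tin is on its pad, put them back upright, each centred on its own marking (blue ring for the blue bottle, red ring for the white tub, yellow rectangle for the yellow carton, which stands square to it as before), without knocking any of these things over, and let go of everything.

Things in the scene. Friction and masses are not known exactly. Their poses are not given: they have to be found in the camera images.
- bottle_mid (a point): Blue bottle with a white cap, loose, 120 g, upright, 112 mm tall: straight round body 46 mm across up to 84 mm above its foot, then shoulder and a cap 26 mm across. Point: on its axis half-way up, 56 mm above its foot; z up. Starts on its blue ring. Best gripped 60 to 70 mm above the foot, so that the gripper's body clears the cap.
- tub_mid (a point): White round tub with a red lid, loose, 140 g, upright, 57 mm across, 106 mm tall; the red lid is the top 16 mm. Point: on its axis half-way up, 53 mm above its foot; z up. Starts on its red ring. Best gripped 75 to 85 mm above the foot (no more than 30 mm below the top), so that the gripper's body clears the lid.
- carton_mid (a point): Yellow upright carton, loose, 90 g, 36 mm along its x, 50 mm along its y, 104 mm tall. Point: its centre, 52 mm above its foot; z up. Starts square on its yellow rectangle. Best gripped across the 36 mm, 75 to 85 mm above the foot (no more than 30 mm below the top), so that the gripper's body clears the top.
- full_tin_mid (a point): Full screw tin: low closed round aluminium tin, brass-coloured lid with a white dot, loose, 110 g, 52 mm across, 38 mm tall. Point: its centre, 19 mm above its foot; z up. On the caddy floor in the back row, behind the gap between two neighbouring tall things, each about 62 mm from it (the third is 144 mm off). A jar with black lid (loose, 42 mm wide, 41 tall) stands 92 mm beside it.
- empty_tin_mid (a point): The empty screw tin: open round aluminium cup without a lid, loose, 30 g, 52 mm across, 38 mm tall, wall 2 mm. Point: on its axis half-way up, 19 mm above its foot; z up. Starts standing on the green pad of the fixture.
- home_bottle: Blue ring painted flat on the caddy floor, 80 mm across: place of the blue bottle. Origin: its centre, on the floor, 12 mm above the table. x points to the caddy's back row (42 mm on), y along the row of markings. The caddy is a fixed plywood tray, 178 mm in x, 308 mm in y, rim 34 mm above the table. The three markings lie in one row, 92 mm apart, in any order.
- home_tub: Red ring painted flat on the caddy floor, 80 mm across: the place of the white tub with the red lid. Origin and axes as for the blue ring.
- home_carton: Yellow rectangle painted flat on the caddy floor, 60 mm along x, 74 mm along y: the place of the yellow carton, whose sides are parallel to it. Origin and axes as for the blue ring.
- pad: Green round pad, 74 mm across, 3 mm thick, on the fixture (a fixed plywood board 200 x 200 mm, 18 mm thick): place of the full tin. Origin: centre of its underside, 18 mm above the table (top 21 mm). x points over the board to the fence, spectacle frame and red-handled clamps, which begin 49 mm from the pad's centre and reach 80 mm above the table; its other sides are free.
- tray: Grey flat open tray, fixed, 210 x 210 mm, rim 16 mm high, walls 4 mm, floor 4 mm thick: the side area. Origin: centre of its underside, at table height; x and y along its sides, z up. Empty at the start.
There are look-alikes about, which are no part of the job. There is more than one size of the part that bears carton_mid; the job needs the smallest.

How it is judged:
By the outcome, as a careful person would: the job done as asked, in the order asked, and still so for the second after the job is handed in, with the robot touching nothing.
It also fails if it takes over 131 s, if anything falls off the work surface, if the arm or the gripper's body presses on something with over 40 N, if the wrist force passes 120 N, or if a joint passes its speed limit or range.

ROBOT

A 7-joint arm with a two-finger parallel gripper is mounted at the origin on the work surface. World frame = base frame: x ahead of the robot, y to its left, z up, the work surface at z = 0. Lengths are in m, angles in rad, forces in N, time in s.
With the tool pointing down it reaches from about 0.35 to 0.9 m from the base axis. Payload 8.1 kg.
Tool frame: the origin (TCP) lies at the very end of the fingers, on their centre line; the grasp point (between the pads) lies 19 mm behind it; z points along the fingers, y is the line along which they close (so a half turn about z gives the same grasp; the last joint's range is limited). The gripper opens to 92 mm and grips with 3 to 60 N. Pads are 19 mm wide; open, the fingers measure 130 mm over their backs; the gripper's body (75 mm by 190 mm) begins 47 mm behind the grasp point.
Start: joints at [-1.288, 0.434, 0.025, 1.573, -0.012, 1.134, -0.075], TCP at [0.235, 0.579, 0.227] pointing down, gripper open.
Joint ranges: [-2.62, 2.62], [-0.44, 2.09], [-1.27, 1.32], [0.08, 2.57], [-1.32, 4.46], [0.12, 2], [-2.74, 2.74]. Speed limits (rad/s): [2.22, 2.22, 3.01, 3.01, 3.14, 3.14, 3.14].

INTERFACE

Orientations are given as a rotation vector (axis times angle).
In Python, from cell import arm gives the robot as it stands.
- The arm moves only by the tool jog_arm, never from a script. Its argument "rows" is a list of rows, each a list of 3 entries, a list of its own where there are three numbers: the shift along the world's x, y, z in cm, then the turn, a rotation vector about the world's x, y, z in degrees, then the opening, from 0 (shut) to 1 (fully open). A call has 1 to 8 rows; each row is the pose to reach, as a shift and turn from the pose commanded when the call began; what a row does not reach only later rows make up. A row lasts 1/8 s, in which the tool goes at most 62.5 mm and 10.7 degrees, less where a joint would pass 70% of its speed; a pose out of reach is approached as far as the arm can. A call with a gripper value outside its range is refused whole. The fingers move at their own pace and stop on an object; "newtons" is the grip in N (left out, the last holds). Time passes only in rows, so rows that repeat a pose let the fingers close. It gives the time, the measured TCP pose, the force, the opening and the grip force at its end, in the units of the state.
- arm.observe(): the state, without advancing time (a new reading comes with each control period).
- arm.get_image(name): name is "scene" or "top" or "wrist"; returns a dict with "img" (420x560x3 uint8, red, green, blue), "depth" (420x560 float32, m along the optical axis (not along the pixel's ray), 0 where there is no reading), "fx", "fy", "cx", "cy" (pixels), "rvec" (rotation vector, rad) and "tvec" (3), from world to camera coordinates, as OpenCV has them; the wrist camera has in their place "mount" (4x4, takes a point from camera to tool coordinates, whose origin is the TCP and whose axes are the flange's). Camera axes: x right, y down, z forward; pixel columns grow to the right and rows downward; lengths in m; the calibration is good to about 2 mm. A picture is of the moment at which its call begins: read the wrist's pose just before it.
- arm.sign_off(): hands the job in; it is judged then, once.
The state is a dict: "clock": time; "joints": joint angles; "dq": joint speeds; "joint_efforts": joint torques, N m; "position": TCP position; "ee_rot": TCP orientation; "force": force on the tool from outside, world axes, zero at the start; "ft_torque": the same for the moment, N m; "width": opening from 0.0 (shut) to 1.0 (fully open); "gripper_force": force on a finger pad.
Only numpy, scipy, OpenCV 4.12 (cv2) and the standard library are available. Lean on these libraries where they do the work, as an engineer would, in place of code of your own. Each camera call takes 0.05 s, during which the arm holds its last target. There are 200 camera calls.

## Working session

There is one attempt and no reset: what is moved stays moved. The work goes in short steps, Python scripts to look and compute and a tool call to move; the robot and the scene stay as the last step left them, time stands still between calls to the robot, and variables do not carry over. Pictures are saved under pics/ and viewed, at most 14 in all, crops included, and the job is handed in when it is done.

Besides the shell and the picture viewer there is one more tool, called by a JSON object that holds its "fn" and its "kwargs", one argument or row to a line. jog_arm: Moves the arm, as the interface text tells. Its arguments: {"type":"object","properties":{"rows":{"type":"array","items":{"type":"array"}},"newtons":{"type":"number"}},"required":["rows"]}

```bash
mkdir -p pics; cat > h.py <<'E'
import numpy as np,cv2
from cell import arm
def snap(n):
    s=arm.observe(); d=arm.get_image(n); d['s']=s
    return d
def save(d,f,box=None,scale=1):
    im=d['img'][:,:,::-1]
    if box: im=im[box[1]:box[3],box[0]:box[2]]
    cv2.imwrite('pics/'+f,cv2.resize(im,None,fx=scale,fy=scale))
def cloud(d):
    z=d['depth']; v,u=np.mgrid[:z.shape[0],:z.shape[1]]
    P=np.stack([(u-d['cx'])/d['fx']*z,(v-d['cy'])/d['fy']*z,z],-1).astype(float)
    if 'rvec' in d:
        R=cv2.Rodrigues(np.array(d['rvec'],float))[0]
        W=(P-np.array(d['tvec']).reshape(3))@R
    else:
        M=np.array(d['mount']); R=cv2.Rodrigues(np.array(d['s']['ee_rot'],float))[0]
        W=(P@M[:3,:3].T+M[:3,3])@R.T+np.array(d['s']['position'])
    W[z<=0]=np.nan
    return W
E
python3 - <<'E'
from h import *
a=snap('top');b=snap('scene')
save(a,'top.png');save(b,'scene.png')
np.savez('top.npz',W=cloud(a),img=a['img']);np.savez('scene.npz',W=cloud(b),img=b['img'])
s=arm.observe();print(s['clock'],s['position'],s['ee_rot'],s['width'])
E
```

```text
0.1 [0.23504788 0.57862582 0.22603375] [-6.02285723e-01 -3.08316196e+00  2.17205738e-03] 0.9999926078935025
```

View pics/top.png

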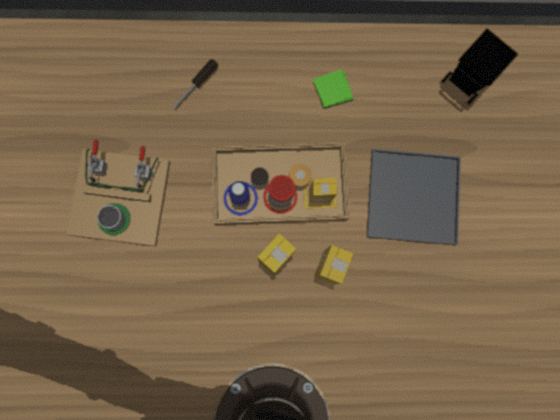

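View pics/scene.png

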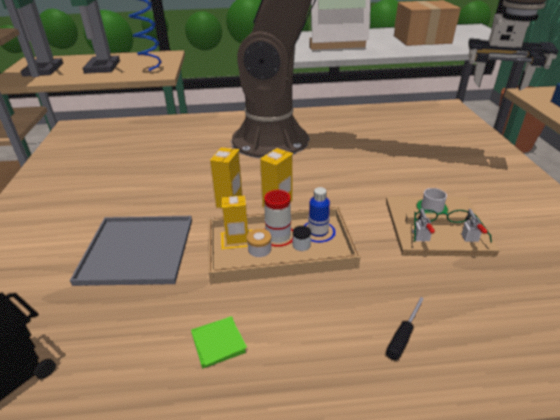

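Top view: the empty tin is at (111,217) on its pad, with the clamps at (97,167) and (142,170). In the caddy are the bottle (239,194), jar (260,177), tub (281,193), full tin with brass lid (300,176) and carton (324,190). The tray is at (414,197).

Look-alikes:
- **Full tin:** only the black-lidded jar (260,177). I choose the brass lid (300,176).
- **Carton:** the larger cartons at (277,254) and (337,264). I choose the small one on the yellow rectangle (324,190).
- **Pad:** the green square (333,88). I choose the round pad on the fixture.

The tub and carton stand in front of the full tin.

```bash
python3 - <<'E'
from h import *
t=np.load('top.npz');W=t['W'];img=t['img']
for n,(u,v) in dict(empty=(111,217),bottlecap=(239,188),jar=(260,177),tub=(281,187),full=(300,176),carton=(324,186),tray=(414,197),trayTL=(371,152),trayTR=(459,155),trayBR=(457,243),trayBL=(369,237),cadTL=(218,151),cadTR=(342,148),cadBR=(346,219),cadBL=(217,222),big1=(277,250),big2=(337,260),clampL=(97,167),clampR=(142,170),padedge=(127,222)).items(): print(n,W[v,u].round(3))
hsv=cv2.cvtColor(img,cv2.COLOR_RGB2HSV)
def fit(n,m,fn):
    P=W[m&fn];P=P[~np.isnan(P[:,0])]
    print(n,len(P),P.mean(0).round(4),np.median(P,0).round(4),P.min(0).round(3),P.max(0).round(3))
z=W[...,2];X=W[...,0];Y=W[...,1]
v,u=np.mgrid[:420,:560]
B=lambda a,b,c,d:(u>=a)&(u<=c)&(v>=b)&(v<=d)
fit('full top',B(285,160,316,192),(z>.043)&(z<.058))
fit('tub top',B(262,168,302,215),(z>.108)&(z<.13))
fit('carton top',B(308,172,345,210),(z>.108)&(z<.13))
fit('bottle cap',B(225,175,255,210),(z>.115)&(z<.135))
fit('empty rim',B(95,200,127,232),(z>.05)&(z<.068))
fit('tray floor',B(360,145,465,250),(z<.011)&(z>.002)&(img.max(2)<140)&(hsv[...,1]<90))
fit('pad',B(90,195,135,240),(hsv[...,0]>45)&(hsv[...,0]<85)&(hsv[...,1]>80)&(z<.035))
fit('redring',B(262,168,302,215),(z<.025)&((hsv[...,0]<8)|(hsv[...,0]>172))&(hsv[...,1]>120))
b=snap('scene');
save(dict(img=img),'c1.png',(205,140,355,280),4)
E
```

```text
empty [0.456 0.362 0.022]
bottlecap [0.502 0.068 0.127]
jar [0.543 0.025 0.053]
tub [ 0.507 -0.02   0.117]
full [ 0.546 -0.065  0.05 ]
carton [ 0.509 -0.112  0.116]
tray [ 0.506 -0.336  0.01 ]
trayTL [ 0.617 -0.24  -0.   ]
trayTR [ 0.61  -0.453  0.   ]
trayBR [ 0.396 -0.428  0.019]
trayBL [ 0.412 -0.228  0.002]
cadTL [0.611 0.123 0.024]
cadTR [ 0.617 -0.165  0.034]
cadBR [ 0.452 -0.172  0.02 ]
cadBL [0.443 0.122 0.035]
big1 [ 0.371 -0.011  0.138]
big2 [ 0.351 -0.133  0.139]
clampL [0.563 0.386 0.061]
clampR [0.555 0.286 0.067]
padedge [0.446 0.327 0.017]
full top 401 [ 0.5487 -0.0668  0.0505] [ 0.5487 -0.0673  0.0505] [ 0.51  -0.091  0.044] [ 0.575 -0.041  0.058]
tub top 564 [ 0.5046 -0.0213  0.1184] [ 0.5042 -0.0219  0.1186] [ 0.477 -0.05   0.108] [0.533 0.005 0.125]
carton top 410 [ 0.5087 -0.1128  0.1166] [ 0.5087 -0.1126  0.1167] [ 0.491 -0.139  0.108] [ 0.527 -0.088  0.124]
bottle cap 126 [0.5016 0.0702 0.1238] [0.5017 0.0705 0.1241] [0.489 0.058 0.116] [0.514 0.083 0.129]
empty rim 132 [0.4531 0.356  0.0567] [0.4531 0.3561 0.0576] [0.427 0.33  0.05 ] [0.478 0.381 0.064]
tray floor 6486 [ 0.5081 -0.3374  0.0053] [ 0.5079 -0.3377  0.0051] [ 0.393 -0.454  0.002] [ 0.626 -0.222  0.011]
pad 228 [0.4463 0.3431 0.0211] [0.4404 0.3379 0.0211] [0.417 0.32  0.015] [0.487 0.386 0.028]
redring 200 [ 0.493  -0.0167  0.0132] [ 0.4885 -0.0093  0.0131] [ 0.467 -0.058  0.007] [0.535 0.018 0.021]
```

View pics/c1.png

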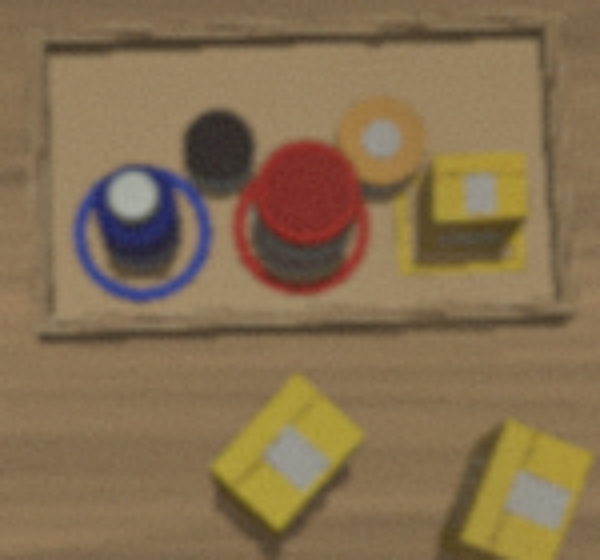

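The close crop confirms the choice: the brass-lidded tin with the white dot stands behind the gap between the tub and the small carton on the yellow rectangle. I take the empty tin first.

{"fn": "jog_arm", "kwargs": {
  "rows": [
    [[5,-5,-2],[0,0,4],1],
    [[10,-10,-4],[0,0,8],1],
    [[15,-15,-7],[0,0,12],1],
    [[19,-19.5,-9],[0,0,12],1],
    [[21.8,-22.3,-11],[0,0,12],1],
    [[21.8,-22.3,-13],[0,0,12],1],
    [[21.8,-22.3,-13],[0,0,12],1]
  ],
  "newtons": 8
}}

```text
clock: 1.02
position: [0.4531, 0.3535, 0.0949]
ee_rot: [-0.282, -3.126, 0.006]
force: [-0.8, 0.5, 0.4]
width: 1.0
gripper_force: 0.0
```

```bash
cat > st.py <<'E'
from h import *
def st():
    s=arm.observe();R=cv2.Rodrigues(np.array(s['ee_rot'],float))[0]
    print('t',round(s['clock'],2),'p',np.round(s['position'],4),'yaw',round(np.degrees(np.arctan2(R[1,1],R[0,1])),2),'zdir',R[:,2].round(3),'w',round(s['width'],3),'F',np.round(s['force'],1),'g',round(s['gripper_force'],1),'q',np.round(s['joints'],2))
if __name__=='__main__': st()
E
python3 - <<'E'
from st import *
st()
d=snap('wrist');save(d,'w1.png');W=cloud(d)
hsv=cv2.cvtColor(d['img'],cv2.COLOR_RGB2HSV);z=W[...,2]
m=(hsv[...,0]>45)&(hsv[...,0]<85)&(hsv[...,1]>80)&(z>.015)&(z<.027)
r=(z>.052)&(z<.066)&(np.hypot(W[...,0]-.453,W[...,1]-.356)<.035)
for k in(m,r):
    P=W[k][:,:2];(c,rad)=cv2.minEnclosingCircle(P.astype(np.float32));print(k.sum(),c,rad,P.mean(0),np.percentile(P,[1,99],axis=0).round(3))
E
```

```text
t 1.02 p [0.4531 0.3535 0.0949] yaw 79.7 zdir [-0.003 -0.003 -1.   ] w 1.0 F [-0.8  0.5  0.4] g 0.0 q [-0.78  0.5   0.03  1.84 -0.02  0.81  0.65]
1903 (0.45016899704933167, 0.35768792033195496) 0.03642856329679489 [0.43265519 0.35999732] [[0.415 0.323]
 [0.466 0.393]]
962 (0.45090895891189575, 0.35743528604507446) 0.02620525099337101 [0.44984655 0.35761594] [[0.425 0.332]
 [0.475 0.382]]
```

View pics/w1.png

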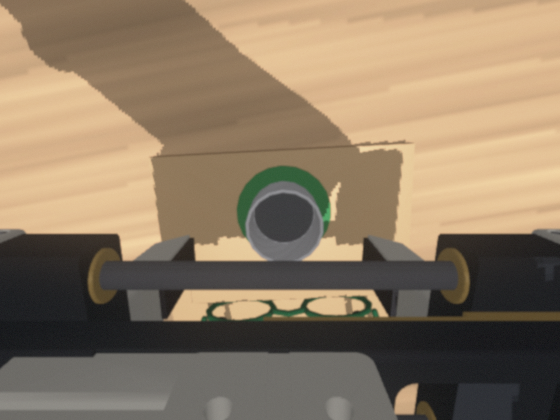

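The wrist view shows the empty tin at (285,217) centred on the green pad between the fingers, with the board square to the gripper. I go down and grip.

{"fn": "jog_arm", "kwargs": {
  "rows": [
    [[-0.2,0.3,-2],[0,0,0],1],
    [[-0.2,0.3,-5],[0,0,0],1],
    [[-0.2,0.3,-6.6],[0,0,0],1],
    [[-0.2,0.3,-6.6],[0,0,0],0.4],
    [[-0.2,0.3,-6.6],[0,0,0],0.4],
    [[-0.2,0.3,-6.6],[0,0,0],0.4],
    [[-0.2,0.3,-6.6],[0,0,0],0.4],
    [[-0.2,0.3,-6.6],[0,0,0],0.4]
  ],
  "newtons": 8
}}

```text
clock: 2.08
position: [0.4515, 0.3592, 0.0312]
ee_rot: [0.277, 3.129, 0.001]
force: [-0.3, -0.3, 3.8]
width: 0.571
gripper_force: 8.0
```

{"fn": "jog_arm", "kwargs": {
  "rows": [
    [[0,0,4],[0,0,0],0.4],
    [[0,0,9],[0,0,0],0.4],
    [[0,-2,14],[0,0,0],0.4],
    [[0,-6,18],[0,0,0],0.4],
    [[0,-11,19],[0,0,0],0.4],
    [[0,-16,19],[0,0,0],0.4],
    [[0,-21,19],[0,0,0],0.4],
    [[0,-26,19],[0,0,0],0.4]
  ]
}}

```text
clock: 3.08
position: [0.451, 0.0974, 0.221]
ee_rot: [0.277, 3.129, 0.0]
force: [0.6, -0.8, 0.3]
width: 0.569
gripper_force: 8.0
```

{"fn": "jog_arm", "kwargs": {
  "rows": [
    [[0,-5,0],[0,0,0],0.4],
    [[0,-10,0],[0,0,0],0.4],
    [[0,-15,0],[0,0,0],0.4],
    [[0,-20,0],[0,0,0],0.4],
    [[0,-25,0],[0,0,0],0.4],
    [[0,-30,0],[0,0,0],0.4],
    [[0,-35,-2],[0,0,0],0.4],
    [[0,-40,-6],[0,0,0],0.4]
  ]
}}

```text
clock: 4.08
position: [0.4524, -0.3019, 0.1624]
ee_rot: [0.276, 3.126, -0.002]
force: [1.4, 0.5, -0.3]
width: 0.573
gripper_force: 8.0
```

```bash
python3 st.py
```

```text
t 4.08 p [ 0.4524 -0.3019  0.1624] yaw 79.92 zdir [ 0.004 -0.001 -1.   ] w 0.573 F [ 1.4  0.5 -0.3] g 8.0 q [ 0.2   0.38  0.39  1.88 -0.18  0.91  2.07]
```

{"fn": "jog_arm", "kwargs": {
  "rows": [
    [[0,-2.8,-5],[0,0,0],0.4],
    [[0,-2.8,-9],[0,0,0],0.4],
    [[0,-2.8,-12],[0,0,0],0.4],
    [[0,-2.8,-13.8],[0,0,0],0.4],
    [[0,-2.8,-14.7],[0,0,0],0.4],
    [[0,-2.8,-14.7],[0,0,0],0.4],
    [[0,-2.8,-14.7],[0,0,0],0.85],
    [[0,-2.8,-14.7],[0,0,0],0.85]
  ]
}}

```text
clock: 5.08
position: [0.4517, -0.328, 0.0155]
ee_rot: [0.276, 3.128, -0.001]
force: [-0.7, -0.2, 1.4]
width: 0.742
gripper_force: 0.0
```

{"fn": "jog_arm", "kwargs": {
  "rows": [
    [[0,0,3],[0,0,0],0.85],
    [[0,0,8],[0,0,0],0.85],
    [[0,2,13],[0,0,-10],0.85],
    [[2,7,18],[0,0,-20],0.85],
    [[3,12,20],[0,0,-30],1],
    [[4,18,20],[0,0,-40],1],
    [[5.3,23,20],[0,0,-50],1],
    [[5.3,28,20],[0,0,-60],1]
  ]
}}

```text
clock: 6.08
position: [0.505, -0.0496, 0.2154]
ee_rot: [1.776, 2.59, 0.002]
force: [1.1, -0.4, 0.3]
width: 1.003
gripper_force: 0.0
```

{"fn": "jog_arm", "kwargs": {
  "rows": [
    [[0,2.6,0],[0,0,-10],1],
    [[0,2.6,-2],[0,0,-17.7],1],
    [[0,2.6,-4],[0,0,-17.7],1],
    [[0,2.6,-4],[0,0,-17.7],1]
  ]
}}

```text
clock: 6.58
position: [0.5034, -0.0257, 0.1741]
ee_rot: [-2.147, -2.292, 0.002]
force: [-0.0, -0.2, -0.4]
width: 1.002
gripper_force: 0.0
```

```bash
python3 - <<'E'
from st import *
st()
d=snap('wrist');save(d,'w2.png');W=cloud(d);z=W[...,2]
for n,c,a,b in(('tub',(.505,-.0215),.108,.125),('carton',(.509,-.113),.106,.125),('bottle',(.5016,.07),.115,.13)):
    k=(z>a)&(z<b)&(np.hypot(W[...,0]-c[0],W[...,1]-c[1])<.04);P=W[k]
    if len(P)>20: print(n,len(P),P.mean(0).round(4),cv2.minAreaRect(P[:,:2].astype(np.float32)))
t=snap('top');W=cloud(t);z=W[...,2];k=(z>.03)&(z<.055)&(np.hypot(W[...,0]-.45,W[...,1]+.33)<.05);print(W[k].mean(0))
# big cartons
for c in((.371,-.011),(.351,-.133)):
    k=(z>.12)&(z<.16)&(np.hypot(W[...,0]-c[0],W[...,1]-c[1])<.06);P=W[k]
    if len(P)>20:print(P.max(0),np.median(P[:,2]))
E
```

```text
t 6.58 p [ 0.5034 -0.0257  0.1741] yaw 3.73 zdir [-0.002 -0.    -1.   ] w 1.002 F [-0.  -0.2 -0.4] g 0.0 q [-0.55  0.33  0.64  1.97 -0.24  0.92  0.28]
tub 4624 [ 0.5039 -0.0188  0.1165] ((0.5038893818855286, -0.019961677491664886), (0.055640049278736115, 0.056250788271427155), 6.171553611755371)
carton 1104 [ 0.5062 -0.094   0.1134] ((0.5071359276771545, -0.0964367687702179), (0.035787660628557205, 0.020958269014954567), 4.4867730140686035)
bottle 1419 [0.5005 0.0712 0.122 ] ((0.5005975961685181, 0.07125844806432724), (0.026017945259809494, 0.027228277176618576), 21.35527801513672)
[ 0.45268351 -0.32869583  0.03912908]
[ 0.38246468 -0.10353205  0.14401112] 0.13858757658575974
```

View pics/w2.png

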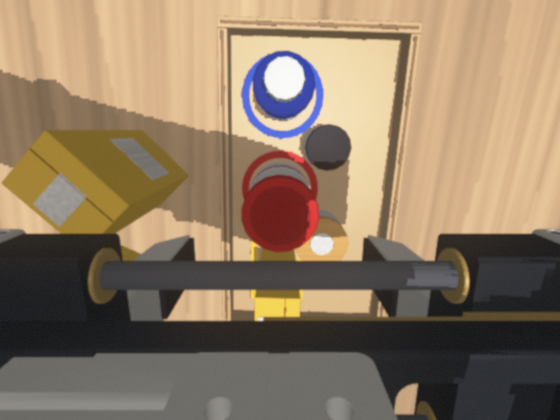

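The wrist view shows the tub lid at (282,213) in the jaws, with both fingers in free space at (160,280) and (395,280). I grip it at about 84 mm.

{"fn": "jog_arm", "kwargs": {
  "rows": [
    [[0.1,0.5,-3],[0,0,-1.5],1],
    [[0.1,0.5,-6],[0,0,-1.5],1],
    [[0.1,0.5,-8.5],[0,0,-1.5],1],
    [[0.1,0.5,-9.7],[0,0,-1.5],1],
    [[0.1,0.5,-9.7],[0,0,-1.5],0.5],
    [[0.1,0.5,-9.7],[0,0,-1.5],0.5],
    [[0.1,0.5,-9.7],[0,0,-1.5],0.5],
    [[0.1,0.5,-9.7],[0,0,-1.5],0.5]
  ],
  "newtons": 15
}}

```text
clock: 7.68
position: [0.5056, -0.0208, 0.0782]
ee_rot: [2.178, 2.264, 0.001]
force: [-0.2, -0.6, -1.3]
width: 0.618
gripper_force: 15.0
```

```bash
python3 st.py
```

```text
t 7.67 p [ 0.5056 -0.0208  0.0782] yaw 2.21 zdir [ 0.001  0.    -1.   ] w 0.618 F [-0.2 -0.6 -1.3] g 15.0 q [-0.48  0.47  0.56  2.06 -0.38  0.71  0.36]
```

{"fn": "jog_arm", "kwargs": {
  "rows": [
    [[0,0,3],[0,0,0],0.5],
    [[0,0,7],[0,0,0],0.5],
    [[0,0,11],[0,0,0],0.5],
    [[0,0,14.5],[0,0,0],0.5],
    [[1,-3,15],[0,0,0],0.5],
    [[2,-7,15],[0,0,0],0.5],
    [[3,-11,15],[0,0,0],0.5],
    [[4,-15,15],[0,0,0],0.5]
  ]
}}

```text
clock: 8.68
position: [0.5455, -0.1718, 0.2278]
ee_rot: [-2.178, -2.264, -0.0]
force: [0.7, 0.1, -1.1]
width: 0.618
gripper_force: 14.9
```

{"fn": "jog_arm", "kwargs": {
  "rows": [
    [[0.5,-4,0],[0,0,0],0.5],
    [[0.5,-8,-2],[0,0,0],0.5],
    [[0.5,-11,-6],[0,0,0],0.5],
    [[0.5,-11,-10],[0,0,0],0.5],
    [[0.5,-11,-13],[0,0,0],0.5],
    [[0.5,-11,-14.5],[0,0,0],0.5],
    [[0.5,-11,-14.5],[0,0,0],0.5]
  ]
}}

```text
clock: 9.55
position: [0.55, -0.2805, 0.0822]
ee_rot: [-2.177, -2.263, 0.001]
force: [0.6, -0.1, 0.2]
width: 0.622
gripper_force: 15.0
```

```bash
python3 st.py
```

```text
t 9.55 p [ 0.55   -0.2805  0.0822] yaw 2.22 zdir [-0.001  0.    -1.   ] w 0.622 F [ 0.6 -0.1  0.2] g 15.0 q [-0.01  0.63  0.61  1.78 -0.45  0.87  0.84]
```

{"fn": "jog_arm", "kwargs": {
  "rows": [
    [[0,0,-0.7],[0,0,0],0.5],
    [[0,0,-1.2],[0,0,0],0.5],
    [[0,0,-1.2],[0,0,0],0.5],
    [[0,0,-1.2],[0,0,0],0.9],
    [[0,0,-1.2],[0,0,0],0.9],
    [[0,0,-1.2],[0,0,0],0.9],
    [[0,0,2],[0,0,0],0.9],
    [[0,0,7],[0,0,0],0.9]
  ]
}}

```text
clock: 10.55
position: [0.5494, -0.2802, 0.1524]
ee_rot: [-2.176, -2.262, 0.002]
force: [1.0, 0.0, -0.3]
width: 0.898
gripper_force: 0.0
```

{"fn": "jog_arm", "kwargs": {
  "rows": [
    [[0,1,3],[0,0,0],0.9],
    [[-1,6,4],[0,0,0],0.9],
    [[-3,12,4],[0,0,0],0.9],
    [[-4,15.5,4],[0,0,0],0.7],
    [[-4.1,16.8,2],[0,0,0],0.7],
    [[-4.1,16.8,2],[0,0,0],0.7]
  ]
}}

```text
clock: 11.3
position: [0.5086, -0.1114, 0.172]
ee_rot: [-2.174, -2.265, 0.001]
force: [0.2, -0.9, -0.3]
width: 0.706
gripper_force: 0.0
```

```bash
python3 - <<'E'
from st import *
st()
t=snap('top');W=cloud(t);z=W[...,2]
for c,a,b in((.509,-.113),.108,.125),((.55,-.28),.1,.12):
    k=(z>a)&(z<b)&(np.hypot(W[...,0]-c[0],W[...,1]-c[1])<.04);P=W[k]
    if len(P)>20: print(len(P),P.mean(0).round(4),cv2.minAreaRect(P[:,:2].astype(np.float32)))
d=snap('wrist');W=cloud(d);z=W[...,2]
k=(z>.108)&(z<.125)&(np.hypot(W[...,0]-.509,W[...,1]+.113)<.04);P=W[k]
if len(P)>20: print(len(P),P.mean(0).round(4),cv2.minAreaRect(P[:,:2].astype(np.float32)))
save(t,'t3.png',(205,130,475,290),2.5)
E
```

```text
t 11.3 p [ 0.5086 -0.1114  0.172 ] yaw 2.33 zdir [-0.002  0.001 -1.   ] w 0.706 F [ 0.2 -0.9 -0.3] g 0.0 q [-0.41  0.37  0.7   1.94 -0.29  0.94  0.47]
547 [ 0.5497 -0.28    0.1106] ((0.550409734249115, -0.2806452512741089), (0.054683856666088104, 0.05611740052700043), 62.376094818115234)
3307 [ 0.5073 -0.1108  0.1143] ((0.5073685646057129, -0.11199373006820679), (0.036116380244493484, 0.04975643381476402), 2.219899892807007)
```

View pics/t3.png

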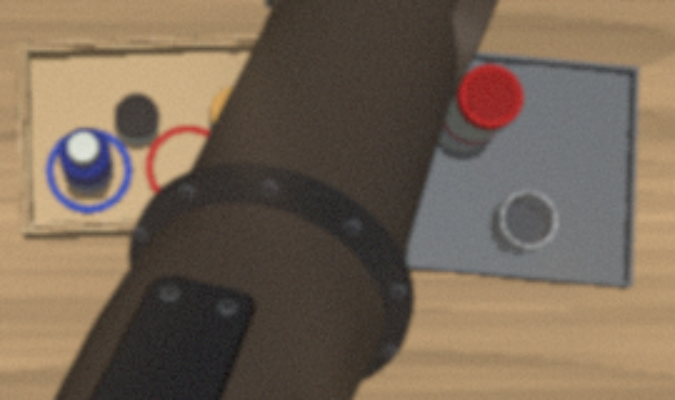

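The crop shows the tub standing at (490,97) and the empty tin at (527,220) in the tray. Next, the carton.

{"fn": "jog_arm", "kwargs": {
  "rows": [
    [[-0.1,-0.1,-3],[0,0,0],0.7],
    [[-0.1,-0.1,-6],[0,0,0],0.7],
    [[-0.1,-0.1,-8.5],[0,0,0],0.7],
    [[-0.1,-0.1,-9.7],[0,0,0],0.7],
    [[-0.1,-0.1,-9.7],[0,0,0],0.3],
    [[-0.1,-0.1,-9.7],[0,0,0],0.3],
    [[-0.1,-0.1,-9.7],[0,0,0],0.3],
    [[-0.1,-0.1,-9.7],[0,0,0],0.3]
  ],
  "newtons": 15
}}

```text
clock: 12.4
position: [0.5088, -0.1138, 0.0763]
ee_rot: [2.177, 2.263, 0.001]
force: [-0.8, 0.7, 4.4]
width: 0.391
gripper_force: 15.0
```

```bash
python3 st.py
```

```text
t 12.4 p [ 0.5088 -0.1138  0.0763] yaw 2.22 zdir [ 0.001  0.    -1.   ] w 0.391 F [-0.8  0.7  4.4] g 15.0 q [-0.32  0.51  0.61  2.03 -0.43  0.73  0.59]
```

{"fn": "jog_arm", "kwargs": {
  "rows": [
    [[0,0,3],[0,0,0],0.3],
    [[0,0,7],[0,0,0],0.3],
    [[0,0,11],[0,0,0],0.3],
    [[0,-1,14.5],[0,0,0],0.3],
    [[1,-5,15],[0,0,0],0.3],
    [[2,-9,15],[0,0,0],0.3],
    [[3,-14,15],[0,0,0],0.3],
    [[4,-19,15],[0,0,0],0.3]
  ]
}}

```text
clock: 13.4
position: [0.5487, -0.3048, 0.2258]
ee_rot: [-2.177, -2.265, -0.001]
force: [1.5, 0.4, -0.7]
width: 0.389
gripper_force: 15.0
```

{"fn": "jog_arm", "kwargs": {
  "rows": [
    [[0.2,-4,0],[0,0,0],0.3],
    [[0.2,-7.5,-1],[0,0,0],0.3],
    [[0.2,-8,-5],[0,0,0],0.3],
    [[0.2,-8,-9],[0,0,0],0.3],
    [[0.2,-8,-12],[0,0,0],0.3],
    [[0.2,-8,-14.5],[0,0,0],0.3],
    [[0.2,-8,-14.5],[0,0,0],0.3]
  ]
}}

```text
clock: 14.28
position: [0.5493, -0.3827, 0.0789]
ee_rot: [-2.175, -2.261, 0.001]
force: [0.3, 0.5, -0.5]
width: 0.39
gripper_force: 15.0
```

```bash
python3 st.py
```

```text
t 14.28 p [ 0.5493 -0.3827  0.0789] yaw 2.21 zdir [-0.003  0.002 -1.   ] w 0.39 F [ 0.3  0.5 -0.5] g 15.0 q [ 0.14  0.72  0.63  1.64 -0.49  0.95  0.99]
```

{"fn": "jog_arm", "kwargs": {
  "rows": [
    [[0,0,-0.6],[0,0,0],0.3],
    [[0,0,-1.0],[0,0,0],0.3],
    [[0,0,-1.0],[0,0,0],0.3],
    [[0,0,-1.0],[0,0,0],0.7],
    [[0,0,-1.0],[0,0,0],0.7],
    [[0,0,-1.0],[0,0,0],0.7],
    [[0,0,2],[0,0,0],0.7],
    [[0,0,7],[0,0,0],0.7]
  ]
}}

```text
clock: 15.28
position: [0.5495, -0.3829, 0.15]
ee_rot: [-2.176, -2.261, 0.001]
force: [1.8, -0.6, 0.4]
width: 0.701
gripper_force: 0.0
```

{"fn": "jog_arm", "kwargs": {
  "rows": [
    [[0,2,8],[0,0,10],0.75],
    [[0,7,10],[0,0,20],0.75],
    [[0,12,10],[0,0,30],0.75],
    [[0,17,10],[0,0,40],0.75],
    [[0,22,8],[0,0,50],0.75],
    [[0,27,5],[0,0,60],0.75],
    [[0,31.7,0],[0,0,70],0.75],
    [[0,31.7,0],[0,0,80],0.75]
  ]
}}

```text
clock: 16.27
position: [0.5483, -0.0622, 0.1478]
ee_rot: [-0.195, -3.13, -0.002]
force: [-0.6, 0.3, 0.5]
width: 0.751
gripper_force: 0.0
```

```bash
python3 - <<'E'
from st import *
st()
d=snap('wrist');save(d,'w4.png');W=cloud(d);z=W[...,2]
k=(z>.044)&(z<.058)&(np.hypot(W[...,0]-.549,W[...,1]+.066)<.04);P=W[k]
print(len(P),P.mean(0).round(4),cv2.minAreaRect(P[:,:2].astype(np.float32)))
t=snap('top');W=cloud(t);z=W[...,2]
for c in((.55,-.28),(.55,-.383)):
    k=(z>.1)&(z<.12)&(np.hypot(W[...,0]-c[0],W[...,1]-c[1])<.04);P=W[k]
    if len(P)>20: print(len(P),P.mean(0).round(4),cv2.minAreaRect(P[:,:2].astype(np.float32)))
E
```

```text
t 16.27 p [ 0.5483 -0.0622  0.1478] yaw 82.86 zdir [-0.005  0.002 -1.   ] w 0.751 F [-0.6  0.3  0.5] g 0.0 q [-0.22  0.41  0.32  1.87 -0.16  0.9   1.63]
2739 [ 0.5469 -0.0642  0.0483] ((0.5475098490715027, -0.06444980204105377), (0.050703808665275574, 0.050944067537784576), 83.4521713256836)
547 [ 0.5499 -0.28    0.1106] ((0.5503764748573303, -0.28066831827163696), (0.055852487683296204, 0.05546119064092636), 85.05892181396484)
403 [ 0.5514 -0.3815  0.1085] ((0.551483154296875, -0.382346510887146), (0.03719379007816315, 0.05129481852054596), 1.6688026189804077)
```

View pics/w4.png

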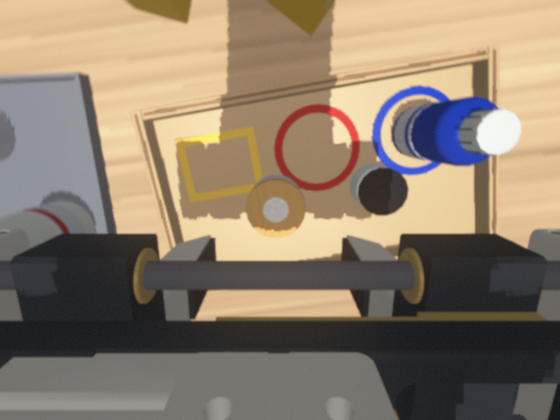

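The wrist view shows the brass tin at (276,207) between the fingers, the jar at (381,190) clear, and the bare yellow rectangle at (218,165) and red ring at (317,147). I measure the markings, then grip the tin.

```bash
python3 - <<'E'
from st import *
d=snap('wrist');W=cloud(d);hsv=cv2.cvtColor(d['img'],cv2.COLOR_RGB2HSV);h,s=hsv[...,0],hsv[...,1]
v,u=np.mgrid[:420,:560]
fl=abs(W[...,2]-.012)<.008
red=((h<6)|(h>174))&(s>110)&fl&(abs(u-317)<50)&(abs(v-147)<50)
yel=(h>20)&(h<32)&(s>150)&fl&(abs(u-218)<52)&(abs(v-165)<48)
P=W[red];c=cv2.minEnclosingCircle(P[:,:2].astype(np.float32));e=cv2.fitEllipse(P[:,:2].astype(np.float32));print('red',red.sum(),c,e,P.mean(0))
P=W[yel];print('yel',yel.sum(),cv2.minAreaRect(P[:,:2].astype(np.float32)),P.mean(0))
E
```

```text
red 1677 ((0.5039249062538147, -0.020049121230840683), 0.03974268585443497) ((0.503739058971405, -0.02006055787205696), (0.07275477051734924, 0.07315263152122498), 140.16665649414062) [ 0.50104085 -0.01934248  0.0111121 ]
yel 1331 ((0.5072869062423706, -0.11211583018302917), (0.058713074773550034, 0.07311754673719406), 2.2662734985351562) [ 0.50737738 -0.11107593  0.0110938 ]
```

{"fn": "jog_arm", "kwargs": {
  "rows": [
    [[-0.1,-0.2,-4],[0,0,0],0.75],
    [[-0.1,-0.2,-8],[0,0,0],0.75],
    [[-0.1,-0.2,-11],[0,0,0],0.75],
    [[-0.1,-0.2,-13],[0,0,0],0.75],
    [[-0.1,-0.2,-13],[0,0,0],0.4],
    [[-0.1,-0.2,-13],[0,0,0],0.4],
    [[-0.1,-0.2,-13],[0,0,0],0.4],
    [[-0.1,-0.2,-13],[0,0,0],0.4]
  ],
  "newtons": 15
}}

```text
clock: 17.42
position: [0.5502, -0.0692, 0.0218]
ee_rot: [0.214, 3.132, -0.0]
force: [0.8, -0.5, 4.5]
width: 0.563
gripper_force: 15.0
```

```bash
python3 st.py
```

```text
t 17.43 p [ 0.5502 -0.0692  0.0218] yaw 82.17 zdir [ 0.002 -0.    -1.   ] w 0.563 F [ 0.8 -0.5  4.5] g 15.0 q [-0.16  0.58  0.26  1.96 -0.25  0.62  1.7 ]
```

{"fn": "jog_arm", "kwargs": {
  "rows": [
    [[0,0,3],[0,0,0],0.4],
    [[0,0,7],[0,0,0],0.4],
    [[0,0,12],[0,0,0],0.4],
    [[0,1,17],[0,0,0],0.4],
    [[-2,5,19],[0,0,-2],0.4],
    [[-4,9,19],[0,0,-2],0.4],
    [[-6,14,19],[0,0,-2],0.4],
    [[-8,19,19],[0,0,-2],0.4]
  ]
}}

```text
clock: 18.42
position: [0.4684, 0.1225, 0.2111]
ee_rot: [0.269, 3.129, 0.001]
force: [0.9, 0.5, -1.4]
width: 0.56
gripper_force: 15.0
```

{"fn": "jog_arm", "kwargs": {
  "rows": [
    [[-1.8,5,0],[0,0,0],0.4],
    [[-1.8,10,0],[0,0,0],0.4],
    [[-1.8,15,0],[0,0,0],0.4],
    [[-1.8,20,-2],[0,0,0],0.4],
    [[-1.8,23.7,-6],[0,0,0],0.4],
    [[-1.8,23.7,-10],[0,0,0],0.4],
    [[-1.8,23.7,-13],[0,0,0],0.4],
    [[-1.8,23.7,-13],[0,0,0],0.4]
  ]
}}

```text
clock: 19.42
position: [0.4499, 0.3569, 0.0789]
ee_rot: [-0.268, -3.127, 0.006]
force: [0.1, 0.1, -0.1]
width: 0.56
gripper_force: 15.0
```

```bash
python3 - <<'E'
from st import *
st()
d=snap('wrist');save(d,'w5.png')
W=cloud(d);hsv=cv2.cvtColor(d['img'],cv2.COLOR_RGB2HSV);z=W[...,2]
m=(hsv[...,0]>45)&(hsv[...,0]<85)&(hsv[...,1]>80)&(z>.01)&(z<.03)
P=W[m][:,:2];print(m.sum(),cv2.minEnclosingCircle(P.astype(np.float32)))
k=(z>.09)&(z<.13)&(np.hypot(W[...,0]-.452,W[...,1]-.36)<.04);print(k.sum(),W[k].mean(0) if k.any() else 0, cv2.minEnclosingCircle(W[k][:,:2].astype(np.float32)) if k.any() else 0)
E
```

```text
t 19.43 p [0.4499 0.3569 0.0789] yaw 80.2 zdir [-0.003 -0.003 -1.   ] w 0.56 F [ 0.1  0.1 -0.1] g 15.0 q [-0.87  0.52  0.15  1.86 -0.11  0.77  0.74]
2638 ((0.44994664192199707, 0.35750603675842285), 0.036405906081199646)
8113 [0.44330014 0.35918103 0.10630493] ((0.4401191771030426, 0.3620189130306244), 0.03821735829114914)
```

View pics/w5.png

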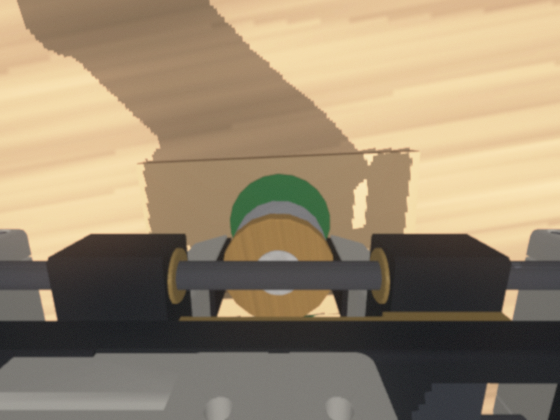

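The wrist view shows the tin held at (277,270) straight over the green pad at (280,215). I lower it and let go.

{"fn": "jog_arm", "kwargs": {
  "rows": [
    [[0,0,-2.5],[0,0,0],0.4],
    [[0,0,-4],[0,0,0],0.4],
    [[0,0,-4.7],[0,0,0],0.4],
    [[0,0,-4.7],[0,0,0],0.4],
    [[0,0,-4.7],[0,0,0],0.4]
  ]
}}

```text
clock: 20.1
position: [0.4517, 0.3584, 0.0344]
ee_rot: [0.268, 3.129, 0.001]
force: [-0.6, 0.6, -0.5]
width: 0.564
gripper_force: 15.0
```

```bash
python3 st.py
```

```text
t 20.1 p [0.4517 0.3584 0.0344] yaw 80.2 zdir [ 0.001  0.001 -1.   ] w 0.564 F [-0.6  0.6 -0.5] g 15.0 q [-0.86  0.58  0.14  1.89 -0.12  0.67  0.75]
```

{"fn": "jog_arm", "kwargs": {
  "rows": [
    [[-0.1,0,-0.2],[0,0,0],0.4],
    [[-0.1,0,-0.35],[0,0,0],0.4],
    [[-0.1,0,-0.35],[0,0,0],0.4],
    [[-0.1,0,-0.35],[0,0,0],0.8],
    [[-0.1,0,-0.35],[0,0,0],0.8],
    [[-0.1,0,-0.35],[0,0,0],0.8],
    [[-0.1,0,2],[0,0,0],0.8],
    [[-0.1,0,6],[0,0,0],0.8]
  ]
}}

```text
clock: 21.1
position: [0.4495, 0.3574, 0.0931]
ee_rot: [-0.268, -3.128, 0.004]
force: [0.1, 0.7, 0.3]
width: 0.801
gripper_force: 0.0
```

{"fn": "jog_arm", "kwargs": {
  "rows": [
    [[0,0,5],[0,0,0],0.8],
    [[0,0,8],[0,0,0],0.8],
    [[0,0,10],[0,0,0],0.8],
    [[0,0,10],[0,0,0],0.8]
  ]
}}

```text
clock: 21.6
position: [0.4511, 0.3587, 0.1951]
ee_rot: [0.268, 3.128, 0.004]
force: [-0.3, -0.0, -1.0]
width: 0.796
gripper_force: 0.0
```

```bash
python3 - <<'E'
from st import *
st()
d=snap('wrist')
W=cloud(d);hsv=cv2.cvtColor(d['img'],cv2.COLOR_RGB2HSV);z=W[...,2]
k=(z>.052)&(z<.068)&(np.hypot(W[...,0]-.45,W[...,1]-.358)<.04);print(k.sum(),W[k].mean(0) , cv2.minEnclosingCircle(W[k][:,:2].astype(np.float32)))
m=(hsv[...,0]>45)&(hsv[...,0]<85)&(hsv[...,1]>80)&(z>.01)&(z<.03)&(np.hypot(W[...,0]-.45,W[...,1]-.358)<.045)
P=W[m][:,:2];print(m.sum(),cv2.minEnclosingCircle(P.astype(np.float32)))
t=snap('top');W=cloud(t);z=W[...,2]
for c in((.55,-.28),(.55,-.383)):
    k=(z>.1)&(z<.12)&(np.hypot(W[...,0]-c[0],W[...,1]-c[1])<.04);P=W[k]
    if len(P)>20: print(len(P),P.mean(0).round(4),cv2.minAreaRect(P[:,:2].astype(np.float32)))
save(t,'t6.png')
E
```

```text
t 21.6 p [0.4511 0.3587 0.1951] yaw 80.2 zdir [ 0.002  0.002 -1.   ] w 0.796 F [-0.3 -0.  -1. ] g 0.0 q [-0.9   0.38  0.18  1.75 -0.08  1.01  0.71]
2146 [0.44706229 0.35949384 0.05735229] ((0.44774317741394043, 0.35938164591789246), 0.025906391441822052)
962 ((0.45040199160575867, 0.3575127124786377), 0.036262623965740204)
549 [ 0.5497 -0.2799  0.1105] ((0.5501523017883301, -0.2810268700122833), (0.054499730467796326, 0.05679477006196976), 3.3444931507110596)
407 [ 0.5512 -0.3817  0.1084] ((0.5516124963760376, -0.3828814625740051), (0.0367128923535347, 0.051439736038446426), 0.6175858378410339)
```

View pics/t6.png

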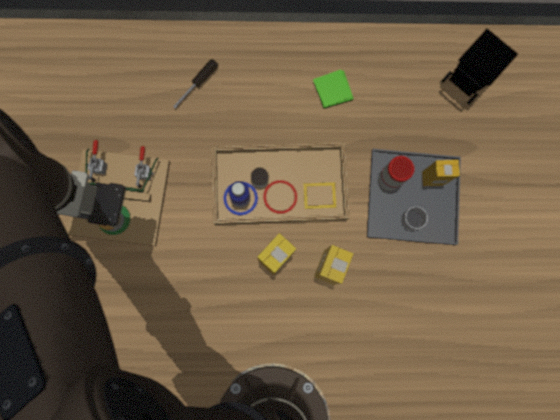

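The top view shows the full tin on its pad (wrist camera: within 3 mm of the centre). In the tray the tub (400,168), carton (445,175) and empty tin (415,217) all stand. The carton goes back first.

{"fn": "jog_arm", "kwargs": {
  "rows": [
    [[0,-4,2],[0,0,0],0.8],
    [[2,-10,2],[0,0,-10],0.8],
    [[4,-16,2],[0,0,-20],0.8],
    [[5,-22,2],[0,0,-30],0.8],
    [[6,-28,2],[0,0,-40],0.8],
    [[7,-34,2],[0,0,-50],0.7],
    [[8,-40,2],[0,0,-60],0.7],
    [[9,-46,2],[0,0,-70],0.7]
  ]
}}

```text
clock: 22.7
position: [0.5398, -0.1036, 0.2125]
ee_rot: [-2.021, -2.404, 0.002]
force: [-0.1, 0.9, 0.4]
width: 0.704
gripper_force: 0.0
```

{"fn": "jog_arm", "kwargs": {
  "rows": [
    [[0.8,-6,0],[0,0,-8],0.7],
    [[0.8,-12,0],[0,0,-8],0.7],
    [[0.8,-18,0],[0,0,-8],0.7],
    [[0.8,-24,0],[0,0,-8],0.7],
    [[0.8,-28.2,-1],[0,0,-8],0.7],
    [[0.8,-28.2,-5],[0,0,-8],0.7],
    [[0.8,-28.2,-7],[0,0,-8],0.7],
    [[0.8,-28.2,-7],[0,0,-8],0.7]
  ]
}}

```text
clock: 23.7
position: [0.5476, -0.3822, 0.1414]
ee_rot: [-2.174, -2.262, 0.001]
force: [-0.2, 0.2, 1.6]
width: 0.701
gripper_force: 0.0
```

```bash
python3 st.py
```

```text
t 23.7 p [ 0.5476 -0.3822  0.1414] yaw 2.26 zdir [-0.004  0.002 -1.   ] w 0.701 F [-0.2  0.2  1.6] g 0.0 q [ 0.16  0.63  0.6   1.59 -0.4   1.05  0.91]
```

{"fn": "jog_arm", "kwargs": {
  "rows": [
    [[0.1,0,-3],[0,0,0],0.7],
    [[0.1,0,-5.5],[0,0,0],0.7],
    [[0.1,0,-7.2],[0,0,0],0.7],
    [[0.1,0,-7.2],[0,0,0],0.3],
    [[0.1,0,-7.2],[0,0,0],0.3],
    [[0.1,0,-7.2],[0,0,0],0.3],
    [[0.1,0,-7.2],[0,0,0],0.3]
  ],
  "newtons": 15
}}

```text
clock: 24.58
position: [0.5499, -0.3843, 0.0727]
ee_rot: [2.177, 2.263, 0.001]
force: [0.0, 0.5, 5.2]
width: 0.392
gripper_force: 15.0
```

```bash
python3 st.py
```

```text
t 24.57 p [ 0.5499 -0.3843  0.0727] yaw 2.21 zdir [ 0.001 -0.001 -1.   ] w 0.392 F [0.  0.5 5.2] g 15.0 q [ 0.18  0.71  0.56  1.64 -0.45  0.92  0.95]
```

{"fn": "jog_arm", "kwargs": {
  "rows": [
    [[0,0,3],[0,0,0],0.3],
    [[0,0,7],[0,0,0],0.3],
    [[0,0,11],[0,0,0],0.3],
    [[0,1,14],[0,0,0],0.3],
    [[-1,5,14],[0,0,0],0.3],
    [[-2,10,14],[0,0,0],0.3],
    [[-3,15,14],[0,0,0],0.3],
    [[-4.1,20,14],[0,0,0],0.3]
  ]
}}

```text
clock: 25.58
position: [0.5079, -0.1823, 0.2119]
ee_rot: [2.178, 2.264, 0.001]
force: [0.5, 0.9, -1.0]
width: 0.388
gripper_force: 15.0
```

{"fn": "jog_arm", "kwargs": {
  "rows": [
    [[0,4,0],[0,0,0],0.3],
    [[0,7,-1],[0,0,0],0.3],
    [[0,7,-5],[0,0,0],0.3],
    [[0,7,-9],[0,0,0],0.3],
    [[0,7,-11],[0,0,0],0.3],
    [[0,7,-11.5],[0,0,0],0.3],
    [[0,7,-11.5],[0,0,0],0.3],
    [[0,7,-11.5],[0,0,0],0.3]
  ]
}}

```text
clock: 26.58
position: [0.5091, -0.1141, 0.0977]
ee_rot: [2.177, 2.263, 0.002]
force: [-0.1, 0.7, -1.5]
width: 0.395
gripper_force: 15.0
```

```bash
python3 - <<'E'
from st import *
st()
d=snap('wrist');save(d,'w7.png')
W=cloud(d);hsv=cv2.cvtColor(d['img'],cv2.COLOR_RGB2HSV);z=W[...,2]
k=(z>.118)&(z<.142)&(abs(W[...,0]-.508)<.03)&(abs(W[...,1]+.113)<.035)&(hsv[...,0]>18)&(hsv[...,0]<34)&(hsv[...,1]>130);print(k.sum(),np.median(W[k],0),cv2.minAreaRect(W[k][:,:2].astype(np.float32)))
E
```

```text
t 26.57 p [ 0.5091 -0.1141  0.0977] yaw 2.2 zdir [ 0.002 -0.    -1.   ] w 0.395 F [-0.1  0.7 -1.5] g 15.0 q [-0.31  0.46  0.58  2.01 -0.36  0.77  0.52]
5371 [ 0.50878178 -0.09759934  0.13123563] ((0.5077385902404785, -0.1084306538105011), (0.03790038451552391, 0.04398398473858833), 2.599317789077759)
```

{"fn": "jog_arm", "kwargs": {
  "rows": [
    [[0,0,-0.8],[0,0,0],0.3],
    [[0,0,-1.4],[0,0,0],0.3],
    [[0,0,-1.6],[0,0,0],0.3],
    [[0,0,-1.6],[0,0,0],0.3]
  ]
}}

```text
clock: 27.12
position: [0.5083, -0.1139, 0.0806]
ee_rot: [-2.178, -2.263, 0.0]
force: [-0.9, -0.4, -1.1]
width: 0.388
gripper_force: 15.0
```

```bash
python3 st.py
```

```text
t 27.12 p [ 0.5083 -0.1139  0.0806] yaw 2.19 zdir [-0. -0. -1.] w 0.388 F [-0.9 -0.4 -1.1] g 15.0 q [-0.29  0.49  0.56  2.02 -0.38  0.73  0.54]
```

{"fn": "jog_arm", "kwargs": {
  "rows": [
    [[0,0,-0.2],[0,0,0],0.3],
    [[0,0,-0.2],[0,0,0],0.3]
  ]
}}

```text
clock: 27.38
position: [0.5083, -0.1141, 0.0794]
ee_rot: [-2.179, -2.263, -0.001]
force: [-3.5, 0.0, 11.8]
width: 0.39
gripper_force: 15.0
```

{"fn": "jog_arm", "kwargs": {
  "rows": [
    [[0,0,0],[0,0,0],0.7],
    [[0,0,0],[0,0,0],0.7],
    [[0,0,0],[0,0,0],0.7],
    [[0,0,2],[0,0,0],0.7],
    [[0,0,6],[0,0,0],0.7],
    [[0,0,9],[0,0,0],0.7],
    [[0,0,9],[0,0,0],0.7]
  ]
}}

```text
clock: 28.25
position: [0.5097, -0.1142, 0.1706]
ee_rot: [2.176, 2.262, 0.004]
force: [0.5, -1.0, -0.3]
width: 0.703
gripper_force: 0.0
```

```bash
python3 - <<'E'
from st import *
st()
d=snap('wrist');save(d,'w8.png')
W=cloud(d);hsv=cv2.cvtColor(d['img'],cv2.COLOR_RGB2HSV);z=W[...,2]
k=(z>.108)&(z<.125)&(np.hypot(W[...,0]-.508,W[...,1]+.113)<.04);print(k.sum(),np.median(W[k],0),cv2.minAreaRect(W[k][:,:2].astype(np.float32)))
E
```

```text
t 28.25 p [ 0.5097 -0.1142  0.1706] yaw 2.21 zdir [ 0.004 -0.    -1.   ] w 0.703 F [ 0.5 -1.  -0.3] g 0.0 q [-0.37  0.36  0.64  1.94 -0.27  0.93  0.45]
3377 [ 0.50807691 -0.10984298  0.1142905 ] ((0.5080929398536682, -0.11154960095882416), (0.03600999712944031, 0.050008486956357956), 1.7029916048049927)
```

The carton is back: top at (0.508, -0.112), 1 mm from the rectangle's centre and square. Now the tub.

{"fn": "jog_arm", "kwargs": {
  "rows": [
    [[1,-3,1],[0,0,0],0.95],
    [[2,-8,1],[0,0,0],0.95],
    [[3,-13,1],[0,0,0],0.95],
    [[4,-16.6,0],[0,0,0],0.95],
    [[4.1,-16.6,-3],[0,0,0],0.95],
    [[4.1,-16.6,-6],[0,0,0],0.95],
    [[4.1,-16.6,-9],[0,0,0],0.95],
    [[4.1,-16.6,-10],[0,0,0],0.95]
  ]
}}

```text
clock: 29.3
position: [0.5475, -0.2789, 0.0657]
ee_rot: [-2.175, -2.26, 0.003]
force: [-0.1, 0.7, -0.2]
width: 0.951
gripper_force: 0.0
```

{"fn": "jog_arm", "kwargs": {
  "rows": [
    [[0,0,0],[0,0,0],0.5],
    [[0,0,0],[0,0,0],0.5],
    [[0,0,0],[0,0,0],0.5],
    [[0,0,0],[0,0,0],0.5],
    [[0,0,0],[0,0,0],0.5]
  ],
  "newtons": 15
}}

```text
clock: 29.92
position: [0.5498, -0.2801, 0.0695]
ee_rot: [2.177, 2.263, 0.001]
force: [-1.4, 1.0, 6.3]
width: 0.619
gripper_force: 15.0
```

```bash
python3 st.py
```

```text
t 29.93 p [ 0.5498 -0.2801  0.0695] yaw 2.21 zdir [ 0.001 -0.    -1.   ] w 0.619 F [-1.4  1.   6.3] g 15.0 q [ 0.01  0.64  0.56  1.79 -0.44  0.84  0.82]
```

{"fn": "jog_arm", "kwargs": {
  "rows": [
    [[0,0,3],[0,0,0],0.5],
    [[0,0,7],[0,0,0],0.5],
    [[0,0,11],[0,0,0],0.5],
    [[-1,1,15],[0,0,0],0.5],
    [[-2,5,15],[0,0,0],0.5],
    [[-3,10,15],[0,0,0],0.5],
    [[-4,14,15],[0,0,0],0.5],
    [[-4.4,18,15],[0,0,0],0.5]
  ]
}}

```text
clock: 30.92
position: [0.5044, -0.0985, 0.2187]
ee_rot: [-2.178, -2.263, -0.0]
force: [0.3, 1.3, -0.8]
width: 0.618
gripper_force: 15.0
```

{"fn": "jog_arm", "kwargs": {
  "rows": [
    [[0,4,0],[0,0,0],0.5],
    [[0,7.5,0],[0,0,0],0.5],
    [[0,8,-3],[0,0,0],0.5],
    [[0,8,-7],[0,0,0],0.5],
    [[0,8,-10.5],[0,0,0],0.5],
    [[0,8,-12.7],[0,0,0],0.5],
    [[0,8,-12.7],[0,0,0],0.5],
    [[0,8,-12.7],[0,0,0],0.5]
  ]
}}

```text
clock: 31.92
position: [0.5058, -0.02, 0.0925]
ee_rot: [2.178, 2.263, 0.001]
force: [-0.3, -0.4, -0.4]
width: 0.619
gripper_force: 15.0
```

```bash
python3 st.py
```

```text
t 31.93 p [ 0.5058 -0.02    0.0925] yaw 2.19 zdir [ 0.001 -0.    -1.   ] w 0.619 F [-0.3 -0.4 -0.4] g 15.0 q [-0.48  0.45  0.56  2.05 -0.35  0.74  0.33]
```

{"fn": "jog_arm", "kwargs": {
  "rows": [
    [[0,0,-0.8],[0,0,0],0.5],
    [[0,0,-1.3],[0,0,0],0.5],
    [[0,0,-1.5],[0,0,0],0.5],
    [[0,0,-1.5],[0,0,0],0.5]
  ]
}}

```text
clock: 32.42
position: [0.505, -0.0197, 0.077]
ee_rot: [-2.178, -2.263, -0.0]
force: [-3.2, 0.2, 6.7]
width: 0.621
gripper_force: 15.0
```

Contact at 6.7 N, so I let go and retreat.

{"fn": "jog_arm", "kwargs": {
  "rows": [
    [[0,0,0],[0,0,0],0.95],
    [[0,0,0],[0,0,0],0.95],
    [[0,0,0],[0,0,0],0.95],
    [[0,0,2],[0,0,0],0.95],
    [[0,0,6],[0,0,0],0.95],
    [[0,0,11],[0,0,0],0.95],
    [[0,0,14],[0,0,0],0.95],
    [[0,0,14],[0,0,0],0.95]
  ]
}}

```text
clock: 33.42
position: [0.5068, -0.0199, 0.2188]
ee_rot: [2.176, 2.262, 0.006]
force: [-0.2, -0.8, -1.0]
width: 0.953
gripper_force: 0.0
```

```bash
python3 - <<'E'
from st import *
st()
d=snap('wrist');W=cloud(d);z=W[...,2];save(d,'w9.png')
for n,c,a,b in(('tub',(.505,-.0215),.108,.125),('bottle',(.5016,.07),.115,.13),('jar',(.543,.025),.045,.06)):
    k=(z>a)&(z<b)&(np.hypot(W[...,0]-c[0],W[...,1]-c[1])<.04);P=W[k]
    if len(P)>20: print(n,len(P),P.mean(0).round(4),cv2.minAreaRect(P[:,:2].astype(np.float32)))
E
```

```text
t 33.42 p [ 0.5068 -0.0199  0.2188] yaw 2.21 zdir [ 0.004  0.001 -1.   ] w 0.953 F [-0.2 -0.8 -1. ] g 0.0 q [-0.59  0.27  0.66  1.91 -0.2   1.02  0.2 ]
tub 3247 [ 0.5049 -0.0187  0.1165] ((0.5048325061798096, -0.0196753591299057), (0.056049056351184845, 0.05563729256391525), 54.39397048950195)
bottle 921 [0.5006 0.0713 0.122 ] ((0.500504732131958, 0.07154343277215958), (0.026061832904815674, 0.026122724637389183), 1.4788775444030762)
jar 1266 [0.543  0.0265 0.0514] ((0.5344474911689758, 0.019704250618815422), (0.05880201980471611, 0.05532476678490639), 75.69239044189453)
```

{"fn": "jog_arm", "kwargs": {
  "rows": [
    [[-2,5,2],[0,0,0],0.95],
    [[-4,10,3],[0,0,0],0.95],
    [[-6,15,3],[0,0,0],0.95],
    [[-8,20,3],[0,0,0],0.95],
    [[-8,20,3],[0,0,0],0.95],
    [[-8,20,3],[0,0,0],0.95]
  ]
}}

```text
clock: 34.22
position: [0.425, 0.1796, 0.2457]
ee_rot: [2.178, 2.264, -0.003]
force: [0.3, -0.0, 0.1]
width: 0.951
gripper_force: 0.0
```

```bash
python3 - <<'E'
from st import *
st()
t=snap('top');save(t,'t9.png');s=snap('scene');save(s,'s9.png')
E
```

```text
t 34.23 p [0.425  0.1796 0.2457] yaw 2.23 zdir [-0.001 -0.001 -1.   ] w 0.951 F [ 0.3 -0.   0.1] g 0.0 q [-1.    0.15  0.55  1.96 -0.09  1.06 -0.37]
```

View pics/s9.png

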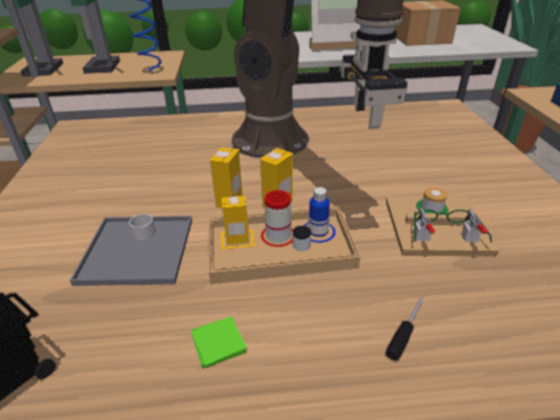

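View pics/w9.png

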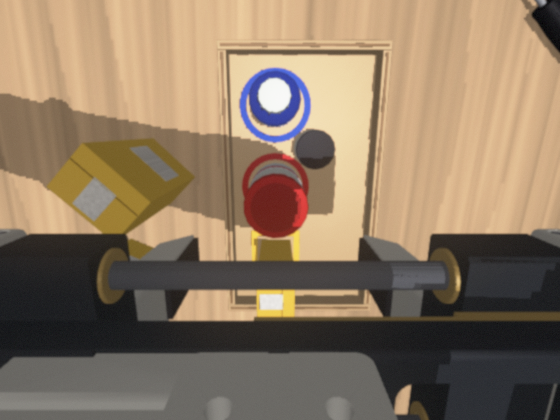

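The scene shows everything in place: full tin on the pad (435,200), empty tin in the tray (142,228), tub (278,215) and carton (235,222) upright on their markings, bottle (320,212) untouched. The wrist view shows the tub at (276,207) on its ring, about 1 mm off centre, and the arm is clear.

```bash
python3 -c "
from cell import arm
print(arm.sign_off())"
```

```text
the job is handed in; nothing more can be done
None
```

The job is done and handed in at about 34 s: the full tin is on the green pad within about 3 mm of its centre, the empty tin is in the grey tray, and the tub and carton are back upright within about 1 mm of their markings, with the gripper open and clear.

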